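# Show the student the tools for the first strike of a dome

### The job

Show the student what the first strike of a dome is done with by pointing down from straight above with the gripper's fingertips, close over each thing (within about 3 cm) and for two seconds each: first the widest hollow of the doming plate, then the punch with the biggest ball, then the head of the mallet with the plain cylindrical head. Never dip the hand low over any other hollow, punch or hammer on the way, touch nothing at all, and finish while still pointing at the mallet's head.

Things in the scene. Friction and masses are not known exactly. Their poses are not given: they have to be found in the camera images.
- doming_plate: doming plate: flat steel block 130 x 90 x 25 mm lying on the bench, with six round dished hollows of different widths in its top face; loose, 1.7 kg. Origin: centre of its underside; x along the 130 mm side, y along the 90 mm side, z up; may be turned any way
- hollow_a (a point): centre of the widest hollow of the doming plate (38 mm across, 16 mm deep at its middle), in the plane of the plate's top face, 25 mm above the bench; z up. This is the widest hollow
- hollow_b (a point): centre of the second hollow of the doming plate (27 mm across, 11 mm deep at its middle), in the plane of the plate's top face, 25 mm above the bench; z up
- hollow_c (a point): centre of the third hollow of the doming plate (22 mm across, 9 mm deep at its middle), in the plane of the plate's top face, 25 mm above the bench; z up
- hollow_d (a point): centre of the fourth hollow of the doming plate (18 mm across, 8 mm deep at its middle), in the plane of the plate's top face, 25 mm above the bench; z up
- hollow_e (a point): centre of the fifth hollow of the doming plate (14 mm across, 6 mm deep at its middle), in the plane of the plate's top face, 25 mm above the bench; z up
- hollow_f (a point): centre of the smallest hollow of the doming plate (12 mm across, 5 mm deep at its middle), in the plane of the plate's top face, 25 mm above the bench; z up
- punch_stand: hardwood stand 106 x 156 x 40 mm (x, y, z), fixed, with two rows (along y) of three bores, 50 mm apart both ways, in which six ball punches stand upright. Origin: centre of its underside
- punch_a: steel ball punch with the biggest ball, 34 mm across, on top of an 11 mm shank; standing loose, ball up, in one of the stand's bores (any of them). Origin: centre of its foot, 10 mm above the bench, z up along the shank; overall length 91 mm
- punch_b: steel ball punch with the second-biggest ball, 26 mm across, on top of an 11 mm shank; standing loose, ball up, in one of the stand's bores (any of them). Origin: centre of its foot, 10 mm above the bench, z up along the shank; overall length 83 mm
- punch_c: steel ball punch with the third-biggest ball, 21 mm across, on top of an 11 mm shank; standing loose, ball up, in one of the stand's bores (any of them). Origin: centre of its foot, 10 mm above the bench, z up along the shank; overall length 78 mm
- punch_d: steel ball punch with the fourth-biggest ball, 17 mm across, on top of an 11 mm shank; standing loose, ball up, in one of the stand's bores (any of them). Origin: centre of its foot, 10 mm above the bench, z up along the shank; overall length 74 mm
- punch_e: steel ball punch with the fifth-biggest ball, 13 mm across, on top of an 11 mm shank; standing loose, ball up, in one of the stand's bores (any of them). Origin: centre of its foot, 10 mm above the bench, z up along the shank; overall length 70 mm
- punch_f: steel ball punch with the smallest ball, 10 mm across, on top of an 11 mm shank; standing loose, ball up, in one of the stand's bores (any of them). Origin: centre of its foot, 10 mm above the bench, z up along the shank; overall length 67 mm
- punch_a_top (a point): topmost point of the biggest ball (34 mm), 101 mm above the bench; z up
- mallet: mallet lying flat on the bench: plain cylindrical metal head 32 mm across and 64 mm long, lying crosswise (along y), light wooden handle reaching 247 mm from the head along -x, up to 24 mm thick; 0.5 kg, loose. Origin: on the bench under the middle of the head, z up
- mallet_head (a point): top of the middle of the mallet's head, 32 mm above the bench; z up
- chasing_hammer: chasing hammer lying flat: small steel head 67 mm long along y with a broad round face (28 mm) at one end and a small ball (17 mm) at the other, slim wooden handle reaching 237 mm along -x with a bulb at its end; loose, to be left alone. Origin: on the bench under the middle of the head
- chasing_head (a point): top of the middle of the chasing hammer's head, about 20 mm above the bench
- bench_block: bystander: square steel block 90 mm on a 100 mm rubber base, 40 mm high, with a copper disc on it. Origin: centre of its underside
- pliers: bystander: flat pliers 150 mm long, 12 mm high. Origin: on the bench under the joint
- white_jar: bystander: jar 56 mm across, 50 mm high. Origin: centre of its underside
- travel_cup: bystander: open steel cup 76 mm across, 100 mm high. Origin: centre of its underside. Nothing nearer than this to the middle of the bench is over 101 mm high; farther out at the left (y above 0.5 m, x above 0.6 m) stands a bottle 190 mm high
There are look-alikes about, which are no part of the job. Leave any pink look-alike of the punch_b alone.

How it is judged:
By the outcome, as a careful person would: the job done as asked, in the order asked, and still so for the second after the job is handed in, with the robot touching nothing.
It also fails if it takes over 59 s, if anything falls off the work surface, if the arm or the gripper's body presses on something with over 40 N, if the wrist force passes 120 N, or if a joint passes its speed limit or range.

### The arm

A 7-joint arm with a two-finger parallel gripper is mounted at the origin on the work surface. World frame = base frame: x ahead of the robot, y to its left, z up, the work surface at z = 0. Lengths are in mm, angles in rad, forces in N, time in s.
With the tool pointing down it reaches from about 425 to 1025 mm from the base axis. Payload 9.4 kg.
Tool frame: the origin (TCP) lies on the centre line of the jaws, within the pads' length; the fingertips stand 11 mm ahead of it and the grasp point (between the pads) lies 8 mm behind it; z points along the fingers, y is the line along which they close (so a half turn about z gives the same grasp; the last joint's range is limited). The gripper opens to 93 mm and grips with 3 to 60 N. Pads are 15 mm wide; open, the fingers measure 128 mm over their backs; the gripper's body (75 mm by 188 mm) begins 65 mm behind the grasp point.
Start: joints at [1.146, 0.599, -0.003, 1.599, 0.002, 0.943, -0.08], TCP at [247.091, -681.594, 194.718] pointing down, gripper open.
Joint ranges: [-2.57, 2.57], [-0.35, 1.97], [-1.29, 1.29], [0.11, 2.56], [-1.05, 4.19], [0.11, 1.86], [-2.63, 2.63]. Speed limits (rad/s): [2.22, 2.22, 3.01, 3.01, 3.14, 3.14, 3.14].

### API

Orientations are given as a unit quaternion [x, y, z, w].
In Python, from bench import r, imaging gives the robot as it stands. The module is installed in compiled form; this text tells all that it offers.
- The arm moves only by the shell command python3 -m crank 'ROWS' [FORCE]. ROWS is JSON, a list of rows, each an object with "jaw": the finger opening in m, from 0 to 0.093; "dp": the shift along the world's x, y, z in m, a list of three; "twist": the turn, a rotation vector about the world's x, y, z in degrees, a list of three. In form: [{"jaw": jaw, "dp": [dx, dy, dz], "twist": [rx, ry, rz]}, ...]. A call has 1 to 20 rows; each row shifts and turns the commanded pose from where the row before left it; what a row does not reach is not made up. A row lasts 1/10 s, in which the tool goes at most 50 mm and 8.59 degrees, less where a joint would pass 70% of its speed; a pose out of reach is approached as far as the arm can. A call with a gripper value outside its range is refused whole. The fingers move at their own pace and stop on an object; FORCE is the grip in N (left out, the last holds). Time passes only in rows, so rows that do not move let the fingers close. It gives the time, the measured TCP pose, the force, the opening and the grip force at its end, in the units of the state.
- r.observe(): the state, without advancing time (a new reading comes with each control period).
- imaging.grab_frame(name): name is "scene" or "top" or "wrist"; returns a dict with "color" (420x560x3 uint8, red, green, blue), "z_map" (420x560 float32, mm along the optical axis (not along the pixel's ray), 0 where there is no reading), "fov_y" (degrees; the focal length in pixels is half the picture's height over the tangent of half this angle, whatever the lens; pixels are square), "cx", "cy" (the principal point, pixels), "eye" and "rotation" of the camera in the world. Camera axes: x right, y down, z forward; pixel columns grow to the right and rows downward; lengths in mm; the calibration is good to about 2 mm. A picture is of the moment at which its call begins.
- r.job_done(): hands the job in; it is judged then, once.
The state is a dict: "clock": time; "q": joint angles; "qvel": joint speeds; "effort": joint torques, N m; "tool_pos": TCP position; "orientation": TCP orientation; "force": force on the tool from outside, world axes, zero at the start; "ft_torque": the same for the moment, N m; "width": finger opening in mm; "finger_force": force on a finger pad.
Only numpy, scipy, OpenCV 4.12 (cv2) and the standard library are available. Lean on these libraries where they do the work, as an engineer would, in place of code of your own. Each camera call takes 0.05 s, during which the arm holds its last target. There are 200 camera calls.

## Working session

There is one attempt and no reset: what is moved stays moved. The work goes in short steps, Python scripts to look and compute and a shell command to move; the robot and the scene stay as the last step left them, time stands still between calls to the robot, and variables do not carry over. Pictures are saved under pics/ and viewed, at most 10 in all, crops included, and the job is handed in when it is done.

```bash
mkdir -p pics
cat > h.py <<'E'
import numpy as np, cv2, pickle
from bench import r, imaging
def grab(n):
    f=imaging.grab_frame(n); pickle.dump(f,open(f'{n}.pkl','wb')); return f
def load(n): return pickle.load(open(f'{n}.pkl','rb'))
def ray(f,u,v):
    F=f['color'].shape[0]/2/np.tan(np.radians(f['fov_y'])/2)
    d=np.array([(u-f['cx'])/F,(v-f['cy'])/F,1.]); return np.array(f['eye']),np.array(f['rotation'])@d
def onz(f,u,v,z):
    e,d=ray(f,u,v); return e+d*(z-e[2])/d[2]
def dep(f,u,v):
    e,d=ray(f,u,v); return e+d*f['z_map'][int(round(v)),int(round(u))]
E
python3 - <<'E'
from h import *
s=r.observe(); print(s['clock'],s['tool_pos'],s['orientation'],s['width'])
for n in('top','scene'):
    f=grab(n); print(n,f['eye'],np.round(f['rotation'],3).tolist(),f['fov_y'],f['cx'],f['cy'])
    cv2.imwrite(f'pics/{n}0.png',cv2.resize(f['color'][...,::-1],(800,600),interpolation=cv2.INTER_CUBIC))
E
```

```text
0.0 [ 246.88043934 -681.11609874  193.85985913] [ 9.84915349e-01  1.73035101e-01 -2.17557719e-04 -7.49970195e-04] 92.81210768004249
top [ 472.29426025    6.69878659 1246.79019158] [-0.703, 0.71, -0.036, 0.035] 50.11600607465244 276.37606561028315 204.36348830105163
scene [1432.2149871  -475.85774968  718.57789121] [0.758, 0.445, -0.237, -0.414] 47.31497289260307 280.909266118856 217.0250684001658
```

```bash
sed -i "s/np.array(f\['rotation'\])@d/Rotation.from_quat(f['rotation']).apply(d)/; 1a from scipy.spatial.transform import Rotation" h.py
```

```text
(no output)
```

View pics/top0.png

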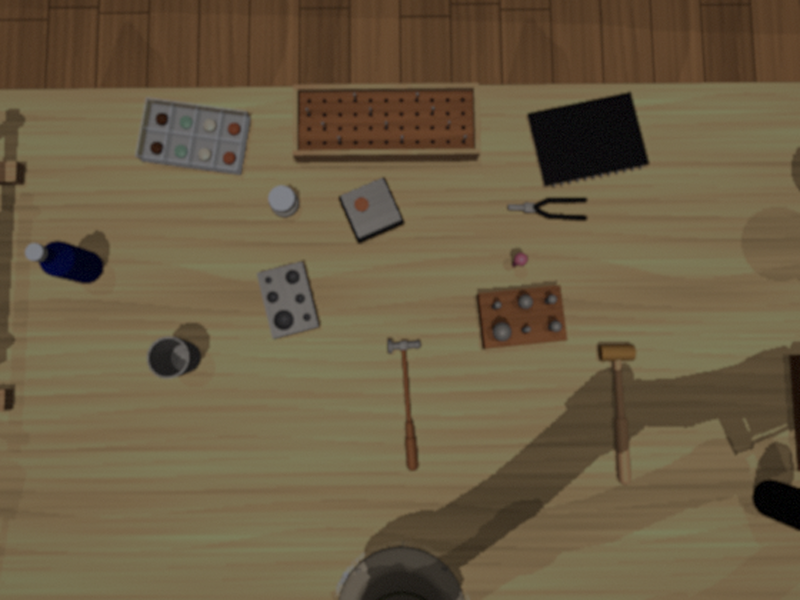

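View pics/scene0.png

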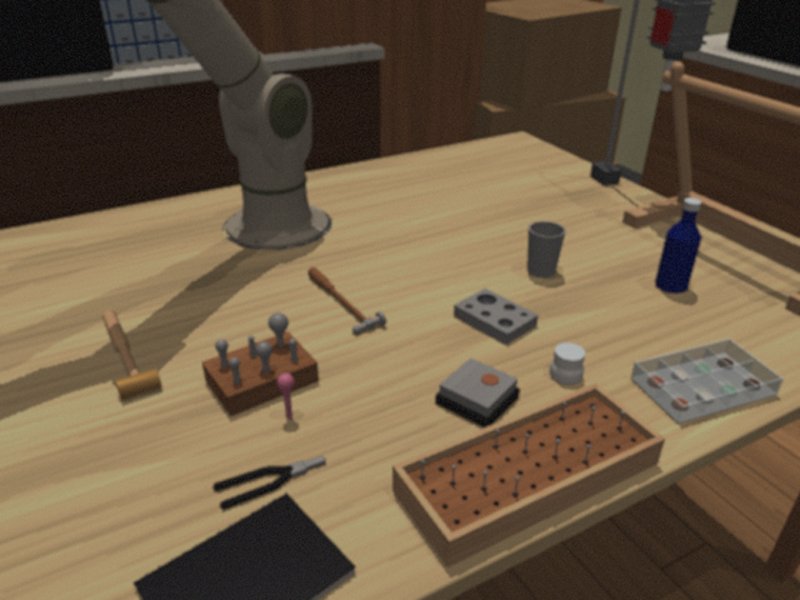

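Top view (800×600 picture): the hollows of the plate are around (288,300), and the largest is at (284,319) against (292,277). The punches are around (522,316), and the biggest ball is at (501,330) against (525,300). The pink look-alike is at (520,258). The plain brass cylinder head (mallet) is at (617,352), and the steel chasing hammer head is at (404,345). The scene view agrees. Next I measure each target from both views and confirm in one crop.

Run:
```python
from h import *
t,s=load('top'),load('scene')
k=.7
P={'hol_a':((284,319),25,(487,299)),'hol_b':((292,277),25,None),'ball_a':((501,330),84,(279,323)),'ball_b':((525,300),80,None),'mallet':((617,352),32,(137,383)),'chas':((404,345),20,None),
'pc1':((497,304),75,None),'pc2':((551,298),75,None),'pc3':((526,328),75,None),'pc4':((554,325),75,None),'cup':((170,357),100,None)}
for n,(p,z,q) in P.items():
    u,v=np.array(p)*k
    print(n,'plane',onz(t,u,v,z).round(),'depth',dep(t,u,v).round(),end=' ')
    if q:
        a,b=ray(t,u,v); c,d=ray(s,*(np.array(q)*k)); b=b/np.linalg.norm(b);d=d/np.linalg.norm(d)
        x=np.linalg.lstsq(np.c_[b,-d],c-a,rcond=None)[0]
        print('tri',((a+b*x[0]+c+d*x[1])/2).round(),'gap',np.linalg.norm(a+b*x[0]-c-d*x[1]).round(1),end='')
    print()
c=t['color'][...,::-1]
A=cv2.resize(c[180:240,175:230],(400,436),interpolation=3); B=cv2.resize(c[195:260,330:450],(400,217),interpolation=3);C=cv2.resize(c[225:290,265:385],(400,217),interpolation=3)
cv2.imwrite('pics/crop1.png',np.hstack([A,np.vstack([B,C,np.zeros((2,400,3),np.uint8)])]))
```

```text
hol_a plane [546. 215.  25.] depth [547. 218.  10.] tri [547. 218.  23.] gap 5.0
hol_b plane [626. 201.  25.] depth [628. 203.  11.] 
ball_a plane [ 518. -188.   84.] depth [ 518. -185.  100.] tri [ 519. -186.   82.] gap 3.1
ball_b plane [ 573. -234.   80.] depth [ 571. -230.   97.] 
mallet plane [ 477. -414.   32.] depth [ 477. -414.   32.] tri [ 477. -418.   16.] gap 2.9
chas plane [494. -13.  20.] depth [494. -13.  20.] 
pc1 plane [ 566. -183.   75.] depth [ 566. -182.   82.] 
pc2 plane [ 576. -282.   75.] depth [ 575. -280.   84.] 
pc3 plane [ 522. -235.   75.] depth [ 522. -235.   73.] 
pc4 plane [ 527. -286.   75.] depth [ 526. -284.   86.] 
cup plane [476. 405. 100.] depth [476. 438.   5.]
```

View pics/crop1.png

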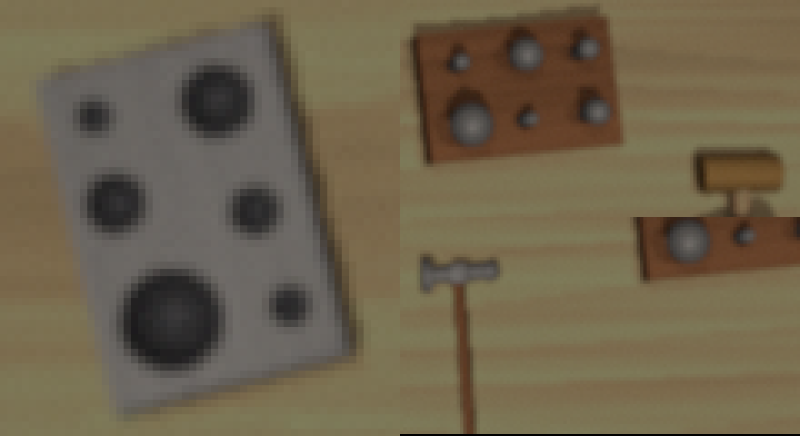

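The crop confirms the widest hollow at lower left of the plate, the biggest ball at lower left of the stand, and the plain brass cylinder on the mallet. The chasing hammer's face-and-ball head is ruled out. I'll travel high with the jaws nearly closed.

```bash
python3 -m crank '[{"jaw":0.01,"dp":[0.01,0.01,0.005],"twist":[0,0,0]},{"jaw":0.01,"dp":[0.02,0.022,0.008],"twist":[0,0,0]},{"jaw":0.01,"dp":[0.02,0.022,0.008],"twist":[0,0,0]},{"jaw":0.01,"dp":[0.02,0.022,0.008],"twist":[0,0,0]},{"jaw":0.01,"dp":[0.02,0.022,0.008],"twist":[0,0,0]},{"jaw":0.01,"dp":[0.02,0.022,0.008],"twist":[0,0,0]},{"jaw":0.01,"dp":[0.02,0.022,0.008],"twist":[0,0,0]},{"jaw":0.01,"dp":[0.02,0.022,0.008],"twist":[0,0,0]},{"jaw":0.01,"dp":[0.02,0.022,0.005],"twist":[0,0,0]},{"jaw":0.01,"dp":[0.02,0.022,0],"twist":[0,0,0]},{"jaw":0.01,"dp":[0.02,0.022,0],"twist":[0,0,0]},{"jaw":0.01,"dp":[0.02,0.022,0],"twist":[0,0,0]},{"jaw":0.01,"dp":[0.02,0.022,0],"twist":[0,0,0]},{"jaw":0.01,"dp":[0.01,0.025,0],"twist":[0,0,0]},{"jaw":0.01,"dp":[0.005,0.03,0],"twist":[0,0,0]},{"jaw":0.01,"dp":[0.002,0.03,0],"twist":[0,0,0]},{"jaw":0.01,"dp":[0.002,0.03,0],"twist":[0,0,0]},{"jaw":0.01,"dp":[0.002,0.03,0],"twist":[0,0,0]},{"jaw":0.01,"dp":[0.002,0.03,0],"twist":[0,0,0]},{"jaw":0.01,"dp":[0.002,0.03,0],"twist":[0,0,0]}]'
```

```text
clock: 2.1
tool_pos: [522.0, -200.2, 261.1]
orientation: [0.985, 0.173, 0.0, -0.0]
force: [1.1, 0.6, 0.2]
width: 10.1
finger_force: 0.0
```

```bash
python3 - <<'E'
from h import *
f=grab('wrist'); print(r.observe()['tool_pos'],f['eye'],f['rotation'],f['fov_y'])
cv2.imwrite('pics/w1.png',f['color'][...,::-1])
E
python3 -m crank '[{"jaw":0.01,"dp":[0.0,0.02,0],"twist":[0,0,0]},{"jaw":0.01,"dp":[0.002,0.03,0],"twist":[0,0,0]},{"jaw":0.01,"dp":[0.002,0.03,0],"twist":[0,0,0]},{"jaw":0.01,"dp":[0.002,0.03,0],"twist":[0,0,0]},{"jaw":0.01,"dp":[0.002,0.03,0],"twist":[0,0,0]},{"jaw":0.01,"dp":[0.002,0.03,0],"twist":[0,0,0]},{"jaw":0.01,"dp":[0.002,0.03,0],"twist":[0,0,0]},{"jaw":0.01,"dp":[0.002,0.03,0],"twist":[0,0,0]},{"jaw":0.01,"dp":[0.002,0.03,0],"twist":[0,0,0]},{"jaw":0.01,"dp":[0.002,0.03,0],"twist":[0,0,0]},{"jaw":0.01,"dp":[0.002,0.03,0],"twist":[0,0,0]},{"jaw":0.01,"dp":[0.002,0.03,0],"twist":[0,0,0]},{"jaw":0.01,"dp":[0.002,0.03,0],"twist":[0,0,0]},{"jaw":0.01,"dp":[0,0.02,0],"twist":[0,0,0]},{"jaw":0.01,"dp":[0,0.015,0],"twist":[0,0,0]},{"jaw":0.01,"dp":[0,0,0],"twist":[0,0,0]}]'
python3 - <<'E'
from h import *
f=imaging.grab_frame('wrist'); pickle.dump(f,open('wrist2.pkl','wb')); print(r.observe()['tool_pos'],f['eye'])
cv2.imwrite('pics/w2.png',f['color'][...,::-1])
a=cv2.imread('pics/w1.png');b=cv2.imread('pics/w2.png')
cv2.imwrite('pics/w12.png',np.hstack([cv2.resize(a,(400,300)),cv2.resize(b,(400,300))]))
E
```

```text
[ 522.67983141 -194.57599646  261.07605075] [ 594.0001767  -175.44134049  450.41249443] [ 0.81136125 -0.56790141 -0.07985073  0.11315817] 67.36952596688839
clock: 3.75
tool_pos: [545.4, 214.9, 260.8]
orientation: [0.985, 0.175, -0.0, -0.0]
force: [0.2, 0.5, 1.0]
width: 9.7
finger_force: 0.0
[545.62762345 212.96835502 260.67600728] [617.38085261 239.73348265 450.13570622]
```

View pics/w12.png

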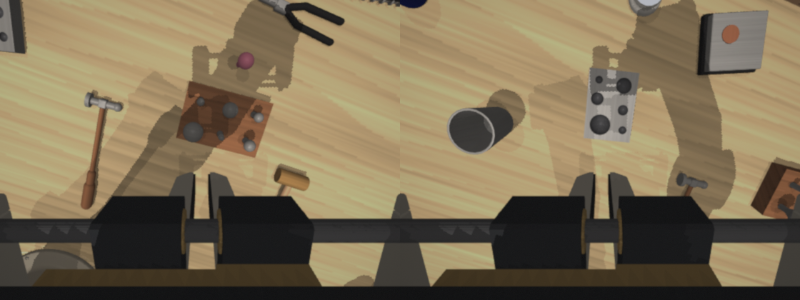

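The left wrist frame shows the big ball at (194,132) of its half and the mallet head at (292,178). The right one shows the widest hollow at (199,124) of its half.

Run:
```python
from h import *
a,b=load('wrist'),load('wrist2')
for n,f,p,z in(('ball',a,(194,132),84),('mallet',a,(292,178),32),('hol',b,(199,124),25)):
    u,v=np.array(p)*1.4; g=cv2.cvtColor(f['color'],cv2.COLOR_RGB2GRAY)
    print(n,onz(f,u,v,z).round(1),dep(f,u,v).round(1))
# hollow centroid by darkness
for n,f,p in(('w',b,(199,124)),('t',load('top'),(198.8/1.4,223.3/1.4))):
    u,v=(np.array(p)*1.4).astype(int); h=22 if n=='w' else 10
    g=cv2.cvtColor(f['color'],cv2.COLOR_RGB2GRAY)[v-h:v+h,u-h:u+h]
    _,m=cv2.threshold(g,0,255,cv2.THRESH_BINARY_INV+cv2.THRESH_OTSU)
    k,l,s,c=cv2.connectedComponentsWithStats(m); i=l[h,h]; cx,cy=c[i]+[u-h,v-h]
    print(n,i,s[i],onz(f,cx,cy,25).round(1))
```

```text
ball [ 517.3 -189.9   84. ] [ 520.6 -189.3  100. ]
mallet [ 485.  -408.4   32. ] [ 484.5 -409.5   30. ]
hol [546.2 219.3  25. ] [543.2 218.5   7.6]
w 1 [ 10  10  28  28 631] [545.8 217.9  25. ]
t 1 [  4   4  14  14 155] [545.1 217.3  25. ]
```

```bash
python3 -m crank '[{"jaw":0.01,"dp":[0,0.003,-0.01],"twist":[0,0,0]},{"jaw":0.01,"dp":[0,0,-0.025],"twist":[0,0,0]},{"jaw":0.01,"dp":[0,0,-0.025],"twist":[0,0,0]},{"jaw":0.01,"dp":[0,0,-0.025],"twist":[0,0,0]},{"jaw":0.01,"dp":[0,0,-0.025],"twist":[0,0,0]},{"jaw":0.01,"dp":[0,0,-0.025],"twist":[0,0,0]},{"jaw":0.01,"dp":[0,0,-0.02],"twist":[0,0,0]},{"jaw":0.01,"dp":[0,0,-0.02],"twist":[0,0,0]},{"jaw":0.01,"dp":[0,0,-0.015],"twist":[0,0,0]},{"jaw":0.01,"dp":[0,0,-0.01],"twist":[0,0,0]},{"jaw":0.01,"dp":[0,0,0],"twist":[0,0,0]},{"jaw":0.01,"dp":[0,0,0],"twist":[0,0,0]}]'
python3 - <<'E'
from h import *
f=imaging.grab_frame('wrist');cv2.imwrite('pics/w3.png',f['color'][...,::-1])
s=imaging.grab_frame('scene')['color'][170:250,280:400,::-1]; cv2.imwrite('pics/w3.png',np.hstack([cv2.resize(f['color'][...,::-1],(400,300)),cv2.resize(s,(400,300))]))
E
```

```text
clock: 5.0
tool_pos: [546.3, 214.9, 60.9]
orientation: [0.985, 0.173, -0.0, 0.0]
force: [-0.3, -0.4, -0.4]
width: 10.2
finger_force: 0.0
```

View pics/w3.png

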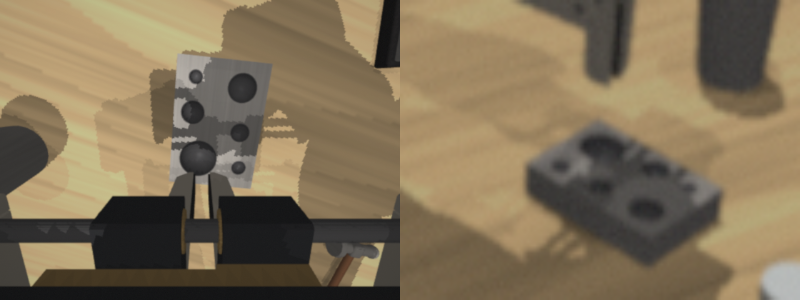

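Run:
```python
from h import *
s=r.observe(); p=s['tool_pos']; R=Rotation.from_quat(s['orientation']); print(p,s['clock'])
def proj(f,X):
    c=Rotation.from_quat(f['rotation']).inv().apply(np.array(X)-f['eye']); F=210/np.tan(np.radians(f['fov_y'])/2)
    return np.array([f['cx']+F*c[0]/c[2],f['cy']+F*c[1]/c[2]]),c[2]
for n in('wrist','scene','top'):
    f=grab(n); out=[proj(f,p+R.apply([0,y,11]))[0].round() for y in(-5,0,5)]
    print(n,out,'hollow',proj(f,[545.5,217.5,25])[0].round())
f=load('wrist'); z=f['z_map']
# finger tips in wrist image: 400-scale (185,178),(213,178)
for q in((184,180),(184,176),(212,180),(212,176)): print(q,dep(f,*(np.array(q)*1.4)).round(1))
f=load('scene')
for q in((595,70),(603,78),(603,70)): 
    u,v=280+(q[0]-400)*120/400,170+q[1]*80/300; print((u,v),dep(f,u,v).round(1))
```

```text
[546.57699228 215.38473837  61.45162318] 5.1
wrist [array([273., 234.]), array([280., 234.]), array([288., 234.])] hollow [277. 222.]
scene [array([341., 200.]), array([340., 201.]), array([339., 202.])] hollow [340. 209.]
top [array([195., 223.]), array([197., 222.]), array([199., 222.])] hollow [198. 223.]
(184, 180) [551.  229.2 100. ]
(184, 176) [550.4 229.6  91.6]
(212, 180) [558.  210.1 100.2]
(212, 176) [557.9 209.6  92.2]
(338.5, 188.66666666666666) [557.9 198.4  99. ]
(340.9, 190.8) [564.5 201.8  94.9]
(340.9, 188.66666666666666) [558.1 206.2  97. ]
```

Run:
```python
from h import *
for n in('wrist','scene','top'):
    f=load(n); v,u=np.mgrid[0:420,0:560]; F=210/np.tan(np.radians(f['fov_y'])/2); z=f['z_map']
    d=np.stack([(u-f['cx'])/F*z,(v-f['cy'])/F*z,z],-1).reshape(-1,3)
    X=Rotation.from_quat(f['rotation']).apply(d)+f['eye']
    m=(abs(X[:,0]-546)<40)&(abs(X[:,1]-215)<40)&(z.ravel()>0)
    print(n,np.histogram(X[m,2],bins=range(0,160,8)))
    k=m&(X[:,2]>35)&(X[:,2]<110); i=np.argsort(X[k,2])[:12]
    print(np.c_[X[k][i],u.ravel()[k][i],v.ravel()[k][i]].round())
f=load('scene')['color'][165:225,300:380,::-1]; g=cv2.resize(f,(800,600),interpolation=3)
cv2.circle(g,(int((340-300)*10),int((201-165)*10)),6,(0,0,255),2); cv2.imwrite('pics/s4.png',g)
```

```text
wrist (array([ 148, 1123, 2542, 4038,    0,    0,    0,    0,    0,    0,   61,
        269,  400,  426,  571,  419,  275,  226,   85]), array([  0,   8,  16,  24,  32,  40,  48,  56,  64,  72,  80,  88,  96,
       104, 112, 120, 128, 136, 144, 152]))
[[557. 211.  84. 293. 241.]
 [552. 226.  84. 265. 241.]
 [552. 223.  84. 270. 242.]
 [556. 211.  84. 293. 244.]
 [553. 224.  84. 270. 241.]
 [552. 226.  84. 266. 241.]
 [558. 209.  84. 298. 241.]
 [558. 210.  85. 295. 241.]
 [552. 226.  85. 266. 242.]
 [553. 225.  85. 268. 241.]
 [553. 224.  85. 269. 241.]
 [558. 210.  85. 296. 241.]]
scene (array([  5,  51, 295,  31,   0,   0,   0,   0,   0,   0,  11,  31,  33,
        40,  35,  39,  31,  34,  25]), array([  0,   8,  16,  24,  32,  40,  48,  56,  64,  72,  80,  88,  96,
       104, 112, 120, 128, 136, 144, 152]))
[[550. 230.  82. 346. 190.]
 [547. 222.  83. 343. 190.]
 [559. 210.  83. 342. 193.]
 [558. 208.  83. 341. 193.]
 [544. 202.  84. 336. 191.]
 [555. 223.  84. 345. 191.]
 [550. 223.  84. 344. 190.]
 [553. 205.  85. 339. 192.]
 [552. 225.  85. 345. 190.]
 [548. 202.  86. 337. 191.]
 [559. 210.  86. 342. 192.]
 [550. 219.  88. 343. 189.]]
top (array([ 42,   3,  62, 116,   0,   0,   0,   0,   0,   0,   0,   0,   0,
         0,   0,   0,   0,   0,   0]), array([  0,   8,  16,  24,  32,  40,  48,  56,  64,  72,  80,  88,  96,
       104, 112, 120, 128, 136, 144, 152]))
[]
```

View pics/s4.png

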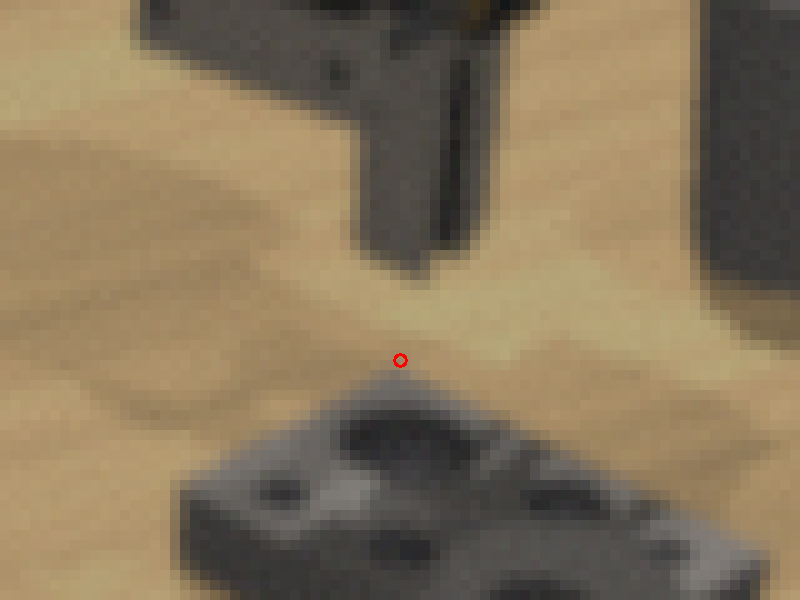

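Both cameras put the closed fingertips at z≈83, not at the nominal 50. Perhaps the linkage draws them back when closed, so I'll open the jaws here, clear of everything, and look.

```bash
python3 -m crank '[{"jaw":0.093,"dp":[0,0,0],"twist":[0,0,0]},{"jaw":0.093,"dp":[0,0,0],"twist":[0,0,0]},{"jaw":0.093,"dp":[0,0,0],"twist":[0,0,0]},{"jaw":0.093,"dp":[0,0,0],"twist":[0,0,0]},{"jaw":0.093,"dp":[0,0,0],"twist":[0,0,0]},{"jaw":0.093,"dp":[0,0,0],"twist":[0,0,0]},{"jaw":0.093,"dp":[0,0,0],"twist":[0,0,0]},{"jaw":0.093,"dp":[0,0,0],"twist":[0,0,0]}]'
cat > tips.py <<'E'
from h import *
p=r.observe()['tool_pos']; print(p,r.observe()['width'])
for n in('wrist','scene'):
    f=grab(n); v,u=np.mgrid[0:420,0:560]; F=210/np.tan(np.radians(f['fov_y'])/2); z=f['z_map']
    d=np.stack([(u-f['cx'])/F*z,(v-f['cy'])/F*z,z],-1).reshape(-1,3)
    X=Rotation.from_quat(f['rotation']).apply(d)+f['eye']
    m=(abs(X[:,0]-p[0])<80)&(abs(X[:,1]-p[1])<80)&(z.ravel()>0)
    print(n,np.histogram(X[m,2]-p[2],bins=range(-40,60,6)))
    k=m&(X[:,2]>p[2]-24)&(X[:,2]<p[2]+60); i=np.argsort(X[k,2])[:14]
    print((X[k][i]-p).round().tolist())
E
python3 tips.py
```

```text
clock: 6.05
tool_pos: [546.1, 215.4, 60.7]
orientation: [0.985, 0.173, -0.0, 0.0]
force: [-0.2, 0.1, -0.1]
width: 69.5
finger_force: 0.0
[546.07128291 215.41952734  60.6909745 ] 69.47213455603742
wrist (array([14405,     3,     0,     0,     0,     0,     0,     0,     0,
           0,    97,   312,   371,   425,   504,   543]), array([-40, -34, -28, -22, -16, -10,  -4,   2,   8,  14,  20,  26,  32,
        38,  44,  50,  56]))
[[22.0, -35.0, 22.0], [22.0, -35.0, 22.0], [-5.0, 39.0, 23.0], [-4.0, 38.0, 23.0], [-4.0, 37.0, 23.0], [-13.0, 31.0, 23.0], [-5.0, 34.0, 23.0], [9.0, -35.0, 23.0], [22.0, -34.0, 23.0], [11.0, -34.0, 23.0], [21.0, -33.0, 23.0], [22.0, -35.0, 23.0], [19.0, -31.0, 23.0], [19.0, -32.0, 23.0]]
scene (array([536,   0,   0,   0,   0,   0,   0,   0,   0,   1,  16,  22,  36,
        27,  37,  32]), array([-40, -34, -28, -22, -16, -10,  -4,   2,   8,  14,  20,  26,  32,
        38,  44,  50,  56]))
[[-21.0, 36.0, 19.0], [-11.0, 39.0, 20.0], [-9.0, 34.0, 22.0], [-21.0, 33.0, 23.0], [18.0, -41.0, 23.0], [22.0, -34.0, 23.0], [-5.0, 38.0, 23.0], [-13.0, 33.0, 24.0], [13.0, -43.0, 24.0], [-6.0, 45.0, 24.0], [-2.0, 39.0, 24.0], [7.0, -46.0, 24.0], [-16.0, 35.0, 25.0], [24.0, -38.0, 25.0]]
```

```bash
cat > prof.py <<'E'
from h import *
s=r.observe();p=s['tool_pos'];R=Rotation.from_quat(s['orientation'])
for n in('scene','wrist'):
    f=load(n); v,u=np.mgrid[0:420,0:560]; F=210/np.tan(np.radians(f['fov_y'])/2); z=f['z_map']
    d=np.stack([(u-f['cx'])/F*z,(v-f['cy'])/F*z,z],-1).reshape(-1,3)[z.ravel()>0]
    X=R.inv().apply(Rotation.from_quat(f['rotation']).apply(d)+f['eye']-p)
    X=X[(abs(X[:,0])<90)&(abs(X[:,1])<130)]
    for a in range(0,-200,-8):
        k=X[(X[:,2]<=a)&(X[:,2]>a-8)]
        if len(k)>3: print(n,a,len(k),'x',np.percentile(k[:,0],[2,98]).round(),'y',np.percentile(k[:,1],[2,98]).round())
E
python3 prof.py
python3 - <<'E'
from h import *
f=load('scene')['color'][90:240,240:440,::-1]; cv2.imwrite('pics/s5.png',cv2.resize(f,(800,600),interpolation=3))
E
```

```text
scene -16 10 x [-9.  9.] y [-44.  45.]
scene -24 29 x [-6. 11.] y [-48.  50.]
scene -32 45 x [-6. 12.] y [-46.  55.]
scene -40 41 x [-7. 12.] y [-45.  55.]
scene -48 46 x [-8. 11.] y [-48.  56.]
scene -56 46 x [-6. 12.] y [-47.  56.]
scene -64 49 x [-6. 11.] y [-48.  55.]
scene -72 47 x [-6. 12.] y [-50.  58.]
scene -80 36 x [-6. 11.] y [-48.  57.]
scene -88 15 x [-7. 12.] y [-49. -35.]
scene -96 10 x [-7. 11.] y [-47. -34.]
scene -104 83 x [-29.  36.] y [-79.  89.]
scene -112 152 x [-31.  38.] y [-78.  89.]
scene -120 207 x [-28.  38.] y [-80.  89.]
scene -128 186 x [-27.  38.] y [-81.  95.]
scene -136 184 x [-27.  37.] y [-82.  97.]
scene -144 465 x [-30.  37.] y [-88.  96.]
scene -152 88 x [-18.  26.] y [-39.  20.]
scene -160 76 x [-18.  26.] y [-35.  20.]
scene -168 72 x [-17.  26.] y [-29.  20.]
scene -176 45 x [-16.  22.] y [ 4. 20.]
scene -184 58 x [-29.  38.] y [-34.  21.]
scene -192 72 x [-14.  38.] y [-37.  39.]
wrist -16 28 x [-4.  9.] y [-38.  41.]
wrist -24 382 x [-7.  9.] y [-45.  46.]
wrist -32 520 x [-7.  9.] y [-47.  49.]
wrist -40 600 x [-7.  9.] y [-47.  49.]
wrist -48 724 x [-7.  9.] y [-48.  50.]
wrist -56 866 x [-7.  9.] y [-48.  50.]
wrist -64 942 x [-3.  9.] y [-49.  51.]
wrist -72 1032 x [2. 9.] y [-49.  51.]
wrist -80 797 x [-9. 10.] y [-48.  50.]
wrist -88 296 x [-9. -0.] y [-35.  38.]
wrist -96 640 x [-10.   6.] y [-35.  38.]
wrist -104 1680 x [-9. 34.] y [-78.  80.]
wrist -112 5471 x [-1. 36.] y [-77.  62.]
wrist -120 16796 x [11. 36.] y [-58.  60.]
wrist -128 23829 x [14. 36.] y [-60.  61.]
wrist -136 14461 x [21. 24.] y [-49.  54.]
wrist -144 1082 x [22. 24.] y [-49.  50.]
```

View pics/s5.png

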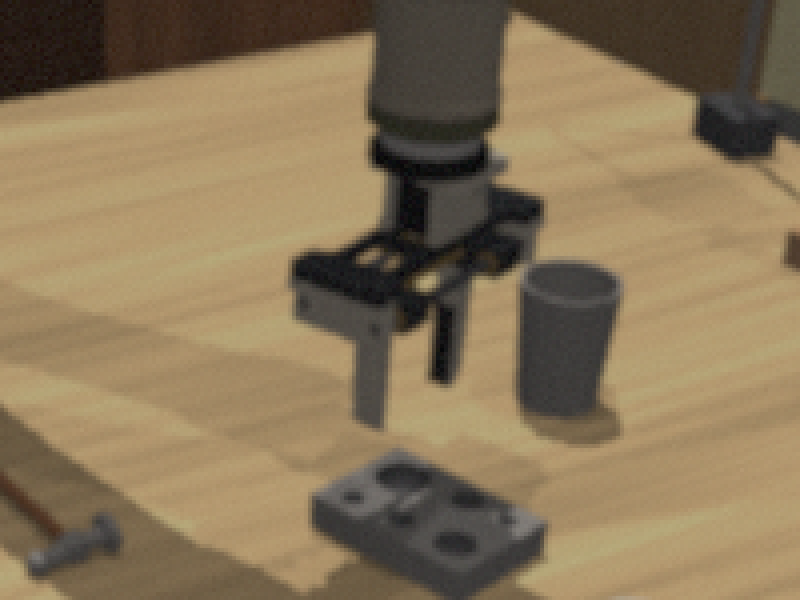

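Tips-to-body is 84 mm as the text says, so the reported TCP simply reads about 34 mm too low. The real fingertips are at reported z + 23. I'll correct downward with jaws closed, then check.

```bash
python3 -m crank '[{"jaw":0.01,"dp":[0,0.001,0],"twist":[0,0,0]},{"jaw":0.01,"dp":[0,0.001,0],"twist":[0,0,0]},{"jaw":0.01,"dp":[0,0,0],"twist":[0,0,0]},{"jaw":0.01,"dp":[0,0,0],"twist":[0,0,0]},{"jaw":0.01,"dp":[0,0,-0.005],"twist":[0,0,0]},{"jaw":0.01,"dp":[0,0,-0.01],"twist":[0,0,0]},{"jaw":0.01,"dp":[0,0,-0.01],"twist":[0,0,0]},{"jaw":0.01,"dp":[0,0,-0.008],"twist":[0,0,0]},{"jaw":0.01,"dp":[0,0,-0.005],"twist":[0,0,0]},{"jaw":0.01,"dp":[0,0,0],"twist":[0,0,0]}]'
cat > prof2.py <<'E'
from h import *
s=r.observe();p=s['tool_pos'];R=Rotation.from_quat(s['orientation']);print(p,s['width'],s['clock'])
for n in('scene','wrist'):
    f=grab(n); v,u=np.mgrid[0:420,0:560]; F=210/np.tan(np.radians(f['fov_y'])/2); z=f['z_map']
    d=np.stack([(u-f['cx'])/F*z,(v-f['cy'])/F*z,z],-1).reshape(-1,3)[z.ravel()>0]
    W=Rotation.from_quat(f['rotation']).apply(d)+f['eye']; X=R.inv().apply(W-p)
    m=(abs(X[:,0])<14)&(abs(X[:,1])<35)&(X[:,2]<-14)&(X[:,2]>-80); k=X[m]
    print(n,'tip z',np.sort(W[m,2])[:3].round(1),'x',np.percentile(k[:,0],[2,98]).round(1),'y',np.percentile(k[:,1],[2,98]).round(1))
E
python3 prof2.py
```

```text
clock: 7.15
tool_pos: [545.5, 217.2, 21.6]
orientation: [0.985, 0.173, -0.001, 0.0]
force: [0.1, -0.6, 0.2]
width: 11.0
finger_force: 0.0
[545.5287296  217.22617814  21.62524066] 10.985746430606424 7.15
scene tip z [42.2 42.7 44.7] x [-6.7 11.5] y [-17.9  25.2]
wrist tip z [44.4 44.6 44.8] x [-2.7  9.6] y [-18.2  20.2]
```

Fingertips are at z≈44 over the hollow, 19 mm clear. Now I hold, then rise.

```bash
python3 -m crank '[{"jaw":0.01,"dp":[0,0,0],"twist":[0,0,0]},{"jaw":0.01,"dp":[0,0,0],"twist":[0,0,0]},{"jaw":0.01,"dp":[0,0,0],"twist":[0,0,0]},{"jaw":0.01,"dp":[0,0,0],"twist":[0,0,0]},{"jaw":0.01,"dp":[0,0,0],"twist":[0,0,0]},{"jaw":0.01,"dp":[0,0,0],"twist":[0,0,0]},{"jaw":0.01,"dp":[0,0,0],"twist":[0,0,0]},{"jaw":0.01,"dp":[0,0,0],"twist":[0,0,0]},{"jaw":0.01,"dp":[0,0,0],"twist":[0,0,0]},{"jaw":0.01,"dp":[0,0,0],"twist":[0,0,0]},{"jaw":0.01,"dp":[0,0,0],"twist":[0,0,0]},{"jaw":0.01,"dp":[0,0,0],"twist":[0,0,0]},{"jaw":0.01,"dp":[0,0,0],"twist":[0,0,0]},{"jaw":0.01,"dp":[0,0,0],"twist":[0,0,0]},{"jaw":0.01,"dp":[0,0,0],"twist":[0,0,0]},{"jaw":0.01,"dp":[0,0,0],"twist":[0,0,0]},{"jaw":0.01,"dp":[0,0,0],"twist":[0,0,0]},{"jaw":0.01,"dp":[0,0,0],"twist":[0,0,0]},{"jaw":0.01,"dp":[0,0,0],"twist":[0,0,0]},{"jaw":0.01,"dp":[0,0,0],"twist":[0,0,0]}]'
python3 -m crank '[{"jaw":0.01,"dp":[0,0,0],"twist":[0,0,0]},{"jaw":0.01,"dp":[0,0,0],"twist":[0,0,0]},{"jaw":0.01,"dp":[0,0,0],"twist":[0,0,0]},{"jaw":0.01,"dp":[0,0,0],"twist":[0,0,0]},{"jaw":0.01,"dp":[0,0,0],"twist":[0,0,0]},{"jaw":0.01,"dp":[0,0,0],"twist":[0,0,0]},{"jaw":0.01,"dp":[0,0,0.01],"twist":[0,0,0]},{"jaw":0.01,"dp":[0,0,0.025],"twist":[0,0,0]},{"jaw":0.01,"dp":[0,0,0.025],"twist":[0,0,0]},{"jaw":0.01,"dp":[0,0,0.025],"twist":[0,0,0]},{"jaw":0.01,"dp":[0,0,0.025],"twist":[0,0,0]},{"jaw":0.01,"dp":[0,0,0.025],"twist":[0,0,0]},{"jaw":0.01,"dp":[0,0,0.025],"twist":[0,0,0]},{"jaw":0.01,"dp":[0,0,0.025],"twist":[0,0,0]},{"jaw":0.01,"dp":[0,0,0.025],"twist":[0,0,0]},{"jaw":0.01,"dp":[0,0,0.01],"twist":[0,0,0]},{"jaw":0.01,"dp":[0,0,0],"twist":[0,0,0]}]'
```

```text
clock: 9.25
tool_pos: [546.1, 217.4, 22.7]
orientation: [0.985, 0.173, -0.0, 0.0]
force: [-0.1, -0.8, -0.5]
width: 10.2
finger_force: 0.0
clock: 10.95
tool_pos: [546.6, 217.6, 244.3]
orientation: [0.985, 0.173, 0.001, -0.0]
force: [-0.4, 0.0, 0.2]
width: 10.2
finger_force: 0.0
```

```bash
python3 -m crank '[{"jaw":0.01,"dp":[-0.002,-0.015,0],"twist":[0,0,0]},{"jaw":0.01,"dp":[-0.002,-0.03,0],"twist":[0,0,0]},{"jaw":0.01,"dp":[-0.002,-0.03,0],"twist":[0,0,0]},{"jaw":0.01,"dp":[-0.002,-0.03,0],"twist":[0,0,0]},{"jaw":0.01,"dp":[-0.002,-0.03,0],"twist":[0,0,0]},{"jaw":0.01,"dp":[-0.002,-0.03,0],"twist":[0,0,0]},{"jaw":0.01,"dp":[-0.002,-0.03,0],"twist":[0,0,0]},{"jaw":0.01,"dp":[-0.002,-0.03,0],"twist":[0,0,0]},{"jaw":0.01,"dp":[-0.002,-0.03,0],"twist":[0,0,0]},{"jaw":0.01,"dp":[-0.002,-0.03,0],"twist":[0,0,0]},{"jaw":0.01,"dp":[-0.002,-0.03,0],"twist":[0,0,0]},{"jaw":0.01,"dp":[-0.002,-0.03,0],"twist":[0,0,0]},{"jaw":0.01,"dp":[-0.002,-0.03,0],"twist":[0,0,0]},{"jaw":0.01,"dp":[-0.002,-0.03,0],"twist":[0,0,0]},{"jaw":0.01,"dp":[0,0,0],"twist":[0,0,0]},{"jaw":0.01,"dp":[0,0,0],"twist":[0,0,0]}]'
python3 prof2.py
python3 - <<'E'
from h import *
f=load('wrist'); v,u=np.mgrid[0:420,0:560]; F=210/np.tan(np.radians(f['fov_y'])/2); z=f['z_map']
W=Rotation.from_quat(f['rotation']).apply(np.stack([(u-f['cx'])/F*z,(v-f['cy'])/F*z,z],-1).reshape(-1,3))+f['eye']
k=W[(abs(W[:,0]-518)<22)&(abs(W[:,1]+188)<22)&(W[:,2]>70)&(W[:,2]<106)]
# linear sphere fit
A=np.c_[2*k,np.ones(len(k))]; s=np.linalg.lstsq(A,(k**2).sum(1),rcond=None)[0]; print(len(k),s[:3],np.sqrt(s[3]+s[:3]@s[:3]),k[:,2].max())
E
```

```text
clock: 12.55
tool_pos: [516.6, -188.4, 241.4]
orientation: [0.985, 0.172, -0.001, -0.001]
force: [1.0, 0.6, 0.8]
width: 10.1
finger_force: 0.0
[ 516.60596208 -188.4028177   241.3949302 ] 10.1463111299815 12.55
scene tip z [261.2 263.4 264.1] x [-6.3 11.8] y [-18.6  23.2]
wrist tip z [263.7 263.8 264.2] x [-1.4 10.1] y [-18.9  19.1]
701 [ 516.18325856 -187.61067107   83.92331484] 16.558235523094066 101.92505796293966
```

The ball fit gives r=16.6 and top z≈101, and it sits under the tips. I lower by 145 mm, leaving about an 18 mm gap.

```bash
python3 -m crank '[{"jaw":0.01,"dp":[0,0.001,-0.01],"twist":[0,0,0]},{"jaw":0.01,"dp":[0,0,-0.02],"twist":[0,0,0]},{"jaw":0.01,"dp":[0,0,-0.02],"twist":[0,0,0]},{"jaw":0.01,"dp":[0,0,-0.02],"twist":[0,0,0]},{"jaw":0.01,"dp":[0,0,-0.02],"twist":[0,0,0]},{"jaw":0.01,"dp":[0,0,-0.02],"twist":[0,0,0]},{"jaw":0.01,"dp":[0,0,-0.015],"twist":[0,0,0]},{"jaw":0.01,"dp":[0,0,-0.01],"twist":[0,0,0]},{"jaw":0.01,"dp":[0,0,-0.005],"twist":[0,0,0]},{"jaw":0.01,"dp":[0,0,0],"twist":[0,0,0]},{"jaw":0.01,"dp":[0,0,0],"twist":[0,0,0]}]'
python3 prof2.py
python3 - <<'E'
from h import *
a=load('scene')['color'][160:300,120:300,::-1];b=load('wrist')['color'][...,::-1]
cv2.imwrite('pics/s6.png',np.hstack([cv2.resize(a,(400,311)),cv2.resize(b,(400,311))]))
E
```

```text
clock: 13.75
tool_pos: [518.4, -186.5, 103.1]
orientation: [0.985, 0.173, 0.0, 0.0]
force: [-0.2, -0.5, -0.2]
width: 10.2
finger_force: 0.0
[ 518.37392575 -186.49270524  103.0935567 ] 10.241331475874409 13.75
scene tip z [123.  124.9 125. ] x [-6.3 12.1] y [-18.9  23.7]
wrist tip z [125.6 125.6 125.9] x [-2.2  9.4] y [-17.9  20.1]
```

View pics/s6.png

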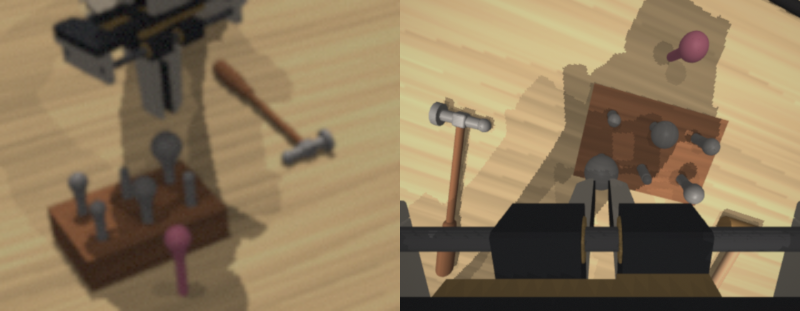

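The fingertips stand over the biggest ball (scene crop (165,145)), about 24 mm above it. I'll lower 6 mm, hold, then rise.

```bash
python3 -m crank '[{"jaw":0.01,"dp":[-0.001,-0.001,-0.006],"twist":[0,0,0]},{"jaw":0.01,"dp":[0,0,0],"twist":[0,0,0]},{"jaw":0.01,"dp":[0,0,0],"twist":[0,0,0]},{"jaw":0.01,"dp":[0,0,0],"twist":[0,0,0]},{"jaw":0.01,"dp":[0,0,0],"twist":[0,0,0]},{"jaw":0.01,"dp":[0,0,0],"twist":[0,0,0]},{"jaw":0.01,"dp":[0,0,0],"twist":[0,0,0]},{"jaw":0.01,"dp":[0,0,0],"twist":[0,0,0]},{"jaw":0.01,"dp":[0,0,0],"twist":[0,0,0]},{"jaw":0.01,"dp":[0,0,0],"twist":[0,0,0]},{"jaw":0.01,"dp":[0,0,0],"twist":[0,0,0]},{"jaw":0.01,"dp":[0,0,0],"twist":[0,0,0]},{"jaw":0.01,"dp":[0,0,0],"twist":[0,0,0]},{"jaw":0.01,"dp":[0,0,0],"twist":[0,0,0]},{"jaw":0.01,"dp":[0,0,0],"twist":[0,0,0]},{"jaw":0.01,"dp":[0,0,0],"twist":[0,0,0]},{"jaw":0.01,"dp":[0,0,0],"twist":[0,0,0]},{"jaw":0.01,"dp":[0,0,0],"twist":[0,0,0]},{"jaw":0.01,"dp":[0,0,0],"twist":[0,0,0]},{"jaw":0.01,"dp":[0,0,0],"twist":[0,0,0]}]'
python3 -m crank '[{"jaw":0.01,"dp":[0,0,0],"twist":[0,0,0]},{"jaw":0.01,"dp":[0,0,0],"twist":[0,0,0]},{"jaw":0.01,"dp":[0,0,0],"twist":[0,0,0]},{"jaw":0.01,"dp":[0,0,0],"twist":[0,0,0]},{"jaw":0.01,"dp":[0,0,0],"twist":[0,0,0]},{"jaw":0.01,"dp":[0,0,0],"twist":[0,0,0]},{"jaw":0.01,"dp":[0,0,0.01],"twist":[0,0,0]},{"jaw":0.01,"dp":[0,0,0.025],"twist":[0,0,0]},{"jaw":0.01,"dp":[0,0,0.025],"twist":[0,0,0]},{"jaw":0.01,"dp":[0,0,0.025],"twist":[0,0,0]},{"jaw":0.01,"dp":[0,0,0.025],"twist":[0,0,0]},{"jaw":0.01,"dp":[0,0,0.025],"twist":[0,0,0]},{"jaw":0.01,"dp":[0,0,0.01],"twist":[0,0,0]},{"jaw":0.01,"dp":[0,0,0],"twist":[0,0,0]}]'
python3 - <<'E'
from h import *
f=load('top'); 
for n in('top','scene'):
    f=load(n) if n=='top' else grab(n); h=cv2.cvtColor(f['color'],cv2.COLOR_RGB2HSV); v,u=np.mgrid[0:420,0:560]; F=210/np.tan(np.radians(f['fov_y'])/2); z=f['z_map']
    W=(Rotation.from_quat(f['rotation']).apply(np.stack([(u-f['cx'])/F*z,(v-f['cy'])/F*z,z],-1).reshape(-1,3))+f['eye'])
    m=(abs(W[:,0]-480)<45)&(abs(W[:,1]+413)<50)&(W[:,2]>25)&(W[:,2]<40); k=W[m]
    print(n,m.sum(),np.percentile(k,[2,50,98],axis=0).round(1).tolist())
E
```

```text
clock: 15.85
tool_pos: [517.1, -187.6, 96.7]
orientation: [0.985, 0.173, -0.0, 0.0]
force: [-0.5, 0.5, 0.2]
width: 9.8
finger_force: 0.0
clock: 17.25
tool_pos: [517.7, -187.8, 243.2]
orientation: [0.985, 0.173, 0.001, 0.001]
force: [-0.2, -0.3, 0.0]
width: 10.1
finger_force: 0.0
top 233 [[452.4, -446.7, 25.1], [475.2, -415.5, 30.3], [488.6, -385.8, 36.4]]
scene 171 [[470.4, -447.5, 25.2], [482.6, -417.9, 28.1], [491.8, -386.3, 31.1]]
```

```bash
python3 -m crank '[{"jaw":0.01,"dp":[-0.004,-0.018,0],"twist":[0,0,0]},{"jaw":0.01,"dp":[-0.005,-0.03,0],"twist":[0,0,0]},{"jaw":0.01,"dp":[-0.005,-0.03,0],"twist":[0,0,0]},{"jaw":0.01,"dp":[-0.005,-0.03,0],"twist":[0,0,0]},{"jaw":0.01,"dp":[-0.005,-0.03,0],"twist":[0,0,0]},{"jaw":0.01,"dp":[-0.005,-0.03,0],"twist":[0,0,0]},{"jaw":0.01,"dp":[-0.005,-0.03,0],"twist":[0,0,0]},{"jaw":0.01,"dp":[-0.004,-0.03,0],"twist":[0,0,0]},{"jaw":0.01,"dp":[0,0,0],"twist":[0,0,0]},{"jaw":0.01,"dp":[0,0,0],"twist":[0,0,0]}]'
python3 prof2.py
python3 - <<'E'
from h import *
f=load('wrist'); h=cv2.cvtColor(f['color'],cv2.COLOR_RGB2HSV); v,u=np.mgrid[0:420,0:560]; F=210/np.tan(np.radians(f['fov_y'])/2); z=f['z_map']
W=(Rotation.from_quat(f['rotation']).apply(np.stack([(u-f['cx'])/F*z,(v-f['cy'])/F*z,z],-1).reshape(-1,3))+f['eye'])
m=(abs(W[:,0]-480)<45)&(abs(W[:,1]+413)<50)&(W[:,2]>25)&(W[:,2]<40); k=W[m]
print(m.sum(),np.percentile(k,[2,50,98],axis=0).round(1).tolist())
k=k[(k[:,2]>29)]; print(k.mean(0).round(1),np.percentile(k,[2,98],axis=0).round(1).tolist())
E
```

```text
clock: 18.3
tool_pos: [478.3, -415.4, 239.9]
orientation: [0.985, 0.172, -0.001, -0.001]
force: [0.3, -0.0, 0.2]
width: 10.0
finger_force: 0.0
[ 478.29060353 -415.36169543  239.86580993] 9.971432716363067 18.3
scene tip z [260.1 260.6 261.1] x [-6.7 12.3] y [-19.1  22.6]
wrist tip z [262.4 262.8 262.8] x [-1.4 10.1] y [-18.7  19.3]
919 [[465.5, -447.2, 25.3], [478.3, -416.1, 29.7], [489.3, -386.0, 32.2]]
[ 477.5 -416.2   30.6] [[468.4, -446.7, 29.1], [486.4, -386.2, 32.4]]
```

```bash
python3 -m crank '[{"jaw":0.01,"dp":[0,-0.001,-0.01],"twist":[0,0,0]},{"jaw":0.01,"dp":[0,0,-0.025],"twist":[0,0,0]},{"jaw":0.01,"dp":[0,0,-0.025],"twist":[0,0,0]},{"jaw":0.01,"dp":[0,0,-0.025],"twist":[0,0,0]},{"jaw":0.01,"dp":[0,0,-0.025],"twist":[0,0,0]},{"jaw":0.01,"dp":[0,0,-0.025],"twist":[0,0,0]},{"jaw":0.01,"dp":[0,0,-0.025],"twist":[0,0,0]},{"jaw":0.01,"dp":[0,0,-0.02],"twist":[0,0,0]},{"jaw":0.01,"dp":[0,0,-0.015],"twist":[0,0,0]},{"jaw":0.01,"dp":[0,0,-0.01],"twist":[0,0,0]},{"jaw":0.01,"dp":[0,0,0],"twist":[0,0,0]},{"jaw":0.01,"dp":[0,0,0],"twist":[0,0,0]}]'
python3 prof2.py
```

```text
clock: 19.6
tool_pos: [479.4, -416.6, 37.1]
orientation: [0.985, 0.173, 0.0, 0.0]
force: [0.1, -0.1, 0.3]
width: 10.0
finger_force: 0.0
[ 479.42769145 -416.61792195   37.10024842] 10.04683008095952 19.6
scene tip z [58.3 58.6 58.9] x [-6.2 12.4] y [-19.2  22.5]
wrist tip z [60.1 60.4 60.4] x [-2.   9.4] y [-17.7  20.2]
```

Tip is at about 59, so I go 9 mm lower, leaving about an 18 mm gap, and hold.

```bash
python3 -m crank '[{"jaw":0.01,"dp":[-0.001,0,-0.005],"twist":[0,0,0]},{"jaw":0.01,"dp":[0,0,-0.004],"twist":[0,0,0]},{"jaw":0.01,"dp":[0,0,0],"twist":[0,0,0]},{"jaw":0.01,"dp":[0,0,0],"twist":[0,0,0]},{"jaw":0.01,"dp":[0,0,0],"twist":[0,0,0]},{"jaw":0.01,"dp":[0,0,0],"twist":[0,0,0]},{"jaw":0.01,"dp":[0,0,0],"twist":[0,0,0]},{"jaw":0.01,"dp":[0,0,0],"twist":[0,0,0]},{"jaw":0.01,"dp":[0,0,0],"twist":[0,0,0]},{"jaw":0.01,"dp":[0,0,0],"twist":[0,0,0]},{"jaw":0.01,"dp":[0,0,0],"twist":[0,0,0]},{"jaw":0.01,"dp":[0,0,0],"twist":[0,0,0]},{"jaw":0.01,"dp":[0,0,0],"twist":[0,0,0]},{"jaw":0.01,"dp":[0,0,0],"twist":[0,0,0]},{"jaw":0.01,"dp":[0,0,0],"twist":[0,0,0]},{"jaw":0.01,"dp":[0,0,0],"twist":[0,0,0]},{"jaw":0.01,"dp":[0,0,0],"twist":[0,0,0]},{"jaw":0.01,"dp":[0,0,0],"twist":[0,0,0]},{"jaw":0.01,"dp":[0,0,0],"twist":[0,0,0]},{"jaw":0.01,"dp":[0,0,0],"twist":[0,0,0]}]'
python3 -m crank '[{"jaw":0.01,"dp":[0,0,0],"twist":[0,0,0]},{"jaw":0.01,"dp":[0,0,0],"twist":[0,0,0]},{"jaw":0.01,"dp":[0,0,0],"twist":[0,0,0]},{"jaw":0.01,"dp":[0,0,0],"twist":[0,0,0]},{"jaw":0.01,"dp":[0,0,0],"twist":[0,0,0]},{"jaw":0.01,"dp":[0,0,0],"twist":[0,0,0]},{"jaw":0.01,"dp":[0,0,0],"twist":[0,0,0]},{"jaw":0.01,"dp":[0,0,0],"twist":[0,0,0]}]'
python3 prof2.py
python3 - <<'E'
from h import *
a=load('scene')['color'][160:300,40:220,::-1];b=load('wrist')['color'][...,::-1]
cv2.imwrite('pics/s7.png',np.hstack([cv2.resize(a,(400,311)),cv2.resize(b,(400,311))]))
E
```

```text
clock: 21.7
tool_pos: [478.1, -416.6, 27.7]
orientation: [0.985, 0.173, -0.0, 0.0]
force: [0.5, -0.1, 0.3]
width: 9.7
finger_force: 0.0
clock: 22.5
tool_pos: [478.1, -416.6, 27.7]
orientation: [0.985, 0.173, -0.0, 0.0]
force: [0.5, -0.1, -0.7]
width: 10.2
finger_force: 0.0
[ 478.0804946  -416.59807311   27.73963787] 10.174095126573823 22.5
scene tip z [46.3 46.8 48.4] x [-6.7 12.3] y [-18.8  22.5]
wrist tip z [49.5 49.7 50.1] x [-2.   9.3] y [-18.1  20. ]
```

View pics/s7.png

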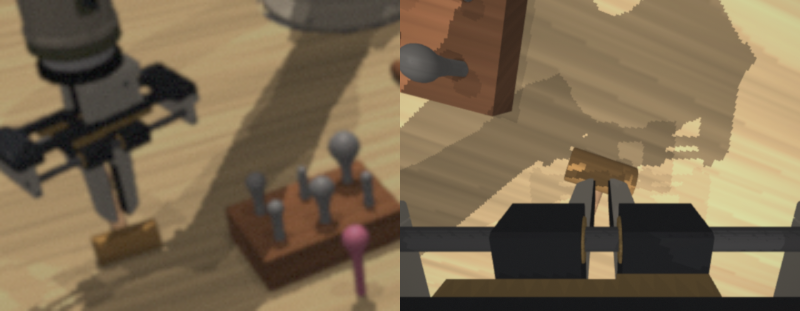

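The fingertips hover about 17 mm over the mallet head (scene crop (127,240)), all punches are still standing, and there is no contact. I'm handing in.

```bash
python3 -c "
from bench import r
print(r.job_done())"
```

```text
the job is handed in; nothing more can be done
None
```

The job is handed in: the fingertips pointed down in order at the widest hollow, the biggest-ball punch and the plain mallet head, 17–19 mm above each for over two seconds, finishing over the mallet at 22.5 s with no contact seen.

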